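Zero the laundry scale with the dosing jug on it

TASK

Get the scale ready for weighing out washing powder: stand the empty handled jug upright in the middle of the scale's steel platform, setting it down gently, and let go of it. Then, with the jug standing there untouched, zero the scale: push the round tare key straight down with a fingertip, firmly enough to register but without leaning on it, keep it down for about a second, and let go. Leave the scale's rectangular key and everything else on the counter alone.

Things in the scene. Friction and masses are not known exactly. Their poses are not given: they have to be found in the camera images.
- scale: Flat white digital scale, 245 mm (its x) by 190 mm (y), fixed on the counter; turned up to 0.3 rad. Origin: centre of its footprint, on the counter; z up. Housing top 24 mm up. Control strip at its -x end, nearest the robot: from left (+y) to right (-y) a rectangular key, a dark display, a round key. A square steel platform covers the rest.
- platform_mid (a point): Centre of the top face of the square steel platform, 150 x 150 mm, edges along the scale's x and y. 40 mm from the scale's origin along the scale's +x; 36 mm above the counter when empty.
- platform (a joint): How far the platform has sunk, m: 0 when empty, growing downwards. A sprung load platform: it sinks 1 mm for each 4 N (about 0.7 mm under the jug) and meets its overload stop at 4 mm (16 N).
- tare_key: Round tare key: flat white pad, 36 mm across, dark ring printed on it; in the scale's frame at x -80, y -66 mm. Origin: centre of its top face, 26.5 mm above the counter, 2.5 mm proud of the housing; z up. Hardly any travel: gives at 2 N, registers at 4 N (0.5 mm down), hard down at 10 N (2 mm). Push with 6 to 12 N, slowly (10 mm/s); more than 60 N harms the scale.
- unit_key: The other key, to be left alone: flat white rectangular pad, 22 mm (x) by 30 mm (y), dark bar printed on it; in the scale's frame at x -80, y +66 mm. Origin: centre of its top face, 26.5 mm above the counter. More than 2 N counts as pressing it.
- jug: Empty white jug, 0.22 to 0.36 kg, 100 mm tall, round: 64 mm at the rim, 56 mm at the foot, wall 4 mm. Loop handle of 11 mm round bar out along its +x: top bar 86 mm up, outer edge 66 mm from the axis; pouring lip opposite, 42 mm from the axis. Origin: centre of its foot; z up. Stands left or right of the scale, handle pointing anywhere. Can be held round the body, across the handle's direction.
- tumbler: Bystander: white stoneware tumbler like the jug but without handle or lip, 100 mm tall, 66 mm at the rim. It stands on the other side of the scale. Origin: centre of its foot.
- goblet: Bystander: pale clay goblet, 118 mm tall, 100 mm across the top, foot 72 mm across, between the robot and the scale, to the left. Origin: centre of its foot.
- softener: Bystander: white pump bottle, 180 mm tall, 72 mm across, on the right of the counter. Origin: centre of its foot.
- soap_pump: Bystander: pink pump bottle, 170 mm tall, 64 mm across, on the left of the counter. Origin: centre of its foot.
- powder_box: Bystander: standing carton of washing powder, 80 x 150 mm and 200 mm tall, on the left of the counter. Origin: centre of its underside.
- soap_dish: Bystander: white soap dish with a bar of soap, 90 x 130 mm, 32 mm tall, beyond the scale to the left. Origin: centre of its underside.
- scrub_brush: Bystander: wooden scrubbing brush lying bristles down, 65 x 160 mm, 38 mm tall, between the robot and the scale, to the right. Origin: centre of its underside.
Mind the look-alikes: they are no part of the job. Leave any blue look-alike of the jug alone.

How it is judged:
By the outcome, as a careful person would: the job done as asked, in the order asked, and still so for the second after the job is handed in, with the robot touching nothing.
It also fails if it takes over 58 s, if anything falls off the work surface, if the arm or the gripper's body presses on something with over 40 N, if the wrist force passes 120 N, or if a joint passes its speed limit or range.

ROBOT

A 6-joint arm with a two-finger parallel gripper is mounted at the origin on the work surface. World frame = base frame: x ahead of the robot, y to its left, z up, the work surface at z = 0. Lengths are in m, angles in rad, forces in N, time in s.
With the tool pointing down it reaches from about 0.275 to 0.875 m from the base axis. Payload 12.5 kg.
Tool frame: the origin (TCP) lies midway between the tips of the shut fingers; the grasp point (between the pads) lies manip.grip_point_offset behind it (manip.grip_point_offset is the distance from the TCP to the grasp point, in m); y points along the fingers, z is the direction in which the jaws open and shut, and the axes are right-handed (so a half turn about y gives the same grasp; the last joint's range is limited). The gripper opens to 85 mm and grips with 20 to 120 N. Pads are 22 mm wide; open, the fingers measure 114 mm over their backs; the gripper's body (76 mm by 85 mm) begins 54 mm behind the grasp point. The pads swing forward as they close: fully open they stand 13 mm farther back than shut.
Start: joints at [1.18, 0.351, 1.652, -0, 1.139, -0.085], TCP at [0.166, 0.524, 0.231] pointing down, gripper open.
Joint ranges: [-2.75, 2.75], [-0.79, 2.1], [0.01, 2.65], [-1.57, 4.71], [0.07, 3.14], [-2.87, 2.87]. Speed limits (rad/s): [2.22, 2.22, 2.79, 3.14, 3.14, 3.14].

INTERFACE

Orientations are given as a rotation vector (axis times angle).
In Python, from plant import monitor, imaging, manip gives the robot as it stands.
- The arm moves only by the tool jog_arm, never from a script. Its argument "motion" is text: rows parted by semicolons, each of 7 numbers parted by spaces: the finger opening in mm, from 0 to 85.4, then the shift along the tool's x, y, z in mm, then the turn, a rotation vector about the tool's x, y, z in degrees. A call has 1 to 12 rows; each row is the pose to reach, as a shift and turn from the pose measured when the call began, along the tool's axes at that moment; what a row does not reach only later rows make up. A row lasts 1/10 s, in which the tool goes at most 50 mm and 8.59 degrees, less where a joint would pass 70% of its speed; a pose out of reach is approached as far as the arm can. A call with a gripper value outside its range is refused whole. The fingers move at their own pace and stop on an object; "grip_force" is the grip in N (left out, the last holds). Time passes only in rows, so rows that repeat a pose let the fingers close. It gives the time, the measured TCP pose, the force and the opening at its end, in the units of the state.
- monitor.get_obs(): the state, without advancing time (a new reading comes with each control period).
- imaging.grab_frame(name): name is "scene" or "side" or "wrist"; returns (picture, depth): 420x560x3 uint8, red, green, blue; 420x560 float32, m along the optical axis (not along the pixel's ray), 0 where there is no reading.
- imaging.get_calibration(name): a dict with "camera_matrix" (3x3 intrinsics, pixels), "extrinsics" (4x4, takes a point from world to camera coordinates). Camera axes: x right, y down, z forward; pixel columns grow to the right and rows downward; lengths in m; the calibration is good to about 2 mm. A picture is of the moment at which its call begins: read the wrist's pose just before it. get_calibration takes no time and is no camera call; for the wrist camera it gives the pose at the moment of the call.
- manip.job_done(): hands the job in, once; it reports no verdict.
Trained networks look in the newest picture that a camera, given by its name, has taken for a name from the list of things; names that differ only in an ending like _2 or _b are one class to them, and where a whole thing is asked for, a point or a joint stands for the part that bears it (a point fixed in the world has none). Each returns a list of dicts, best first, with "score" (0 to 1); they miss things now and then, are a little off and sometimes report something else, mostly with a low value. They report only what shows in the picture. A call takes as long as a camera call. They do not tell look-alikes from the thing itself.
- imaging.look_for(camera, name): "bbox" ([left, top, right, bottom] as shares, 0 to 1, of the picture: columns of its width, rows of its height, round what is visible of it).
- imaging.cut_out(camera, name): "region" (420x560 bool, what is visible of it) and "bbox" ([left, top, right, bottom] as shares, 0 to 1, of the picture: columns of its width, rows of its height, round what is visible of it).
- imaging.pinpoint(camera, name): "point" ([column, row] as shares, 0 to 1, of the picture: columns of its width, rows of its height: a listed point, or the origin of a listed thing).
The state is a dict: "time_s": time; "joints": joint angles; "dq": joint speeds; "joint_torque": joint torques, N m; "tcp_pos": TCP position; "eef_rot": TCP orientation; "wrist_force": force on the tool from outside, world axes, zero at the start; "ft_torque": the same for the moment, N m; "grip_width": opening from 0.0 (shut) to 1.0 (fully open).
Only numpy, scipy, OpenCV 4.12 (cv2) and the standard library are available. Lean on these libraries where they do the work, as an engineer would, in place of code of your own. Each camera call takes 0.05 s, during which the arm holds its last target.

## Working session

There is one attempt and no reset: what is moved stays moved. The work goes in short steps, Python scripts to look and compute and a tool call to move; the robot and the scene stay as the last step left them, time stands still between calls to the robot, and variables do not carry over. Pictures are saved under pics/ and viewed, and the job is handed in when it is done.

Besides the shell and the picture viewer there is one more tool, called after ">>>" by a JSON object that holds its "fn" and its "kwargs", one argument or row to a line. jog_arm: Moves the arm, as the interface text tells. Its arguments: {"type":"object","properties":{"motion":{"type":"string"},"grip_force":{"type":"number"}},"required":["motion"]}

```bash
mkdir -p pics; ls
python3 - <<'E'
from plant import monitor, imaging, manip
import cv2,numpy as np
o=monitor.get_obs(); print(o); print(manip.grip_point_offset)
for n in ["scene","side"]:
    p,d=imaging.grab_frame(n); cv2.imwrite(f"pics/{n}0.png",p[:,:,::-1])
    print(imaging.get_calibration(n))
E
```

```text
pics
{'time_s': 0.0, 'joints': array([ 1.18040430e+00,  3.51251231e-01,  1.65246918e+00,  1.04307980e-05,
        1.13909479e+00, -8.45867181e-02]), 'dq': array([ 0.00014165,  0.00054152, -0.00086079,  0.00029565,  0.00111408,
        0.00010862]), 'joint_torque': array([-3.15202976e-05, -5.06085920e+01, -2.91412371e+01, -1.02596568e-04,
        4.35363996e-03, -4.74253136e-05]), 'tcp_pos': array([0.16541573, 0.52416723, 0.23073307]), 'eef_rot': array([-1.55862581,  0.24028616, -0.23981833]), 'wrist_force': array([-0.60799536,  0.18477403,  0.02676626]), 'ft_torque': array([-0.06145785,  0.0032369 ,  0.01194172]), 'grip_width': 0.9975075217274969}
0.0187
{'camera_matrix': array([[476.43583984,   0.        , 286.17264046],
       [  0.        , 476.43583984, 214.47896472],
       [  0.        ,   0.        ,   1.        ]]), 'extrinsics': array([[-8.29509885e-01,  5.58489634e-01, -1.63698636e-03,
         4.21100552e-01],
       [ 4.70744111e-01,  6.97600572e-01, -5.40142041e-01,
        -2.12190262e-01],
       [-3.00521768e-01, -4.48823764e-01, -8.41572276e-01,
         1.72801637e+00],
       [ 0.00000000e+00,  0.00000000e+00,  0.00000000e+00,
         1.00000000e+00]])}
{'camera_matrix': array([[456.12797569,   0.        , 279.80425563],
       [  0.        , 456.12797569, 218.15040265],
       [  0.        ,   0.        ,   1.        ]]), 'extrinsics': array([[ 0.95734848, -0.28884714, -0.00715617, -0.51921852],
       [-0.15154061, -0.48086719, -0.86359839,  0.12159994],
       [ 0.24600676,  0.82784906, -0.50412955,  1.30932604],
       [ 0.        ,  0.        ,  0.        ,  1.        ]])}
```

View pics/scene0.png

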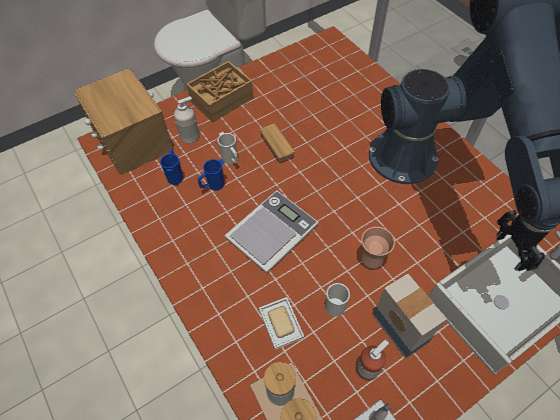

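View pics/side0.png

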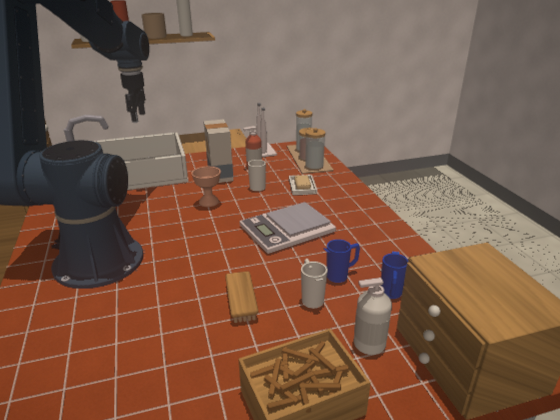

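Scene view: the candidates are the white jug at (228,148), blue mugs at (172,168) and (213,175), and the white tumbler without a handle at (337,298). The white vessel at (228,148), at (313,285) in side, fits. I'll confirm it enlarged and measure.

```bash
cat > h.py <<'E'
from plant import monitor, imaging, manip
import cv2,numpy as np
from scipy.spatial.transform import Rotation as R
def cloud(n,d):
    c=imaging.get_calibration(n);K=c["camera_matrix"];T=c["extrinsics"]
    v,u=np.mgrid[:420,:560]
    P=np.stack([(u-K[0,2])/K[0,0]*d,(v-K[1,2])/K[1,1]*d,d],-1)
    return (P-T[:3,3])@T[:3,:3]
def proj(n,X):
    c=imaging.get_calibration(n);K=c["camera_matrix"];T=c["extrinsics"]
    p=np.atleast_2d(X)@T[:3,:3].T+T[:3,3]; p=p@K.T; return p[:,:2]/p[:,2:]
def onplane(n,uv,z):
    c=imaging.get_calibration(n);K=c["camera_matrix"];T=c["extrinsics"]
    r=np.linalg.inv(K)@np.array([uv[0],uv[1],1]); r=T[:3,:3].T@r; o=-T[:3,:3].T@T[:3,3]
    return o+r*(z-o[2])/r[2]
E
python3 - <<'E'
from h import *
crops=[]
for n in ["scene","side"]:
    p,d=imaging.grab_frame(n); P=cloud(n,d); np.savez(f"{n}.npz",p=p,d=d,P=P)
    for t in ["jug","tumbler","scale","goblet","scrub_brush","softener","tare_key","unit_key"]:
        for r in imaging.cut_out(n,t)[:4]:
            m=r["region"]&(d>0); b=np.array(r["bbox"])*[560,420,560,420]
            q=P[m]; print(n,t,round(r["score"],2),b.round(),m.sum(),"med",np.median(q,0).round(3),"lo",np.percentile(q,3,0).round(3),"hi",np.percentile(q,97,0).round(3))
    for t in ["jug","platform_mid","tare_key","unit_key","scale"]:
        for r in imaging.pinpoint(n,t)[:3]:
            uv=np.array(r["point"])*[560,420]; z={"platform_mid":.036,"tare_key":.0265,"unit_key":.0265}.get(t,0)
            print(n,"pt",t,round(r["score"],2),uv.round(1),onplane(n,uv,z).round(4))
    c=(228,148) if n=="scene" else (313,285)
    crops.append(cv2.resize(p[c[1]-45:c[1]+45,c[0]-45:c[0]+45,::-1],(390,390),interpolation=cv2.INTER_CUBIC))
cv2.imwrite("pics/crop1.png",np.hstack(crops))
E
```

```text
scene jug 0.93 [159. 147. 183. 185.] 500 med [ 0.73  -0.354  0.069] lo [ 0.702 -0.4    0.008] hi [ 0.757 -0.337  0.1  ]
scene jug 0.74 [195. 160. 226. 189.] 596 med [ 0.627 -0.256  0.068] lo [ 0.594 -0.296  0.006] hi [ 0.68  -0.236  0.101]
scene jug 0.7 [219. 132. 239. 164.] 514 med [ 0.528 -0.329  0.071] lo [ 0.497 -0.375  0.003] hi [ 0.554 -0.28   0.101]
scene tumbler 0.61 [327. 284. 346. 320.] 589 med [0.549 0.323 0.058] lo [0.524 0.297 0.005] hi [0.583 0.357 0.101]
scene scale 0.96 [223. 193. 317. 272.] 3934 med [0.576 0.014 0.03 ] lo [ 0.453 -0.089  0.017] hi [0.687 0.105 0.04 ]
scene goblet 0.96 [360. 226. 396. 269.] 1092 med [0.353 0.261 0.081] lo [0.314 0.22  0.004] hi [0.403 0.306 0.12 ]
scene goblet 0.74 [358. 342. 386. 383.] 765 med [0.602 0.526 0.122] lo [0.562 0.498 0.016] hi [0.62  0.55  0.172]
scene scrub_brush 0.79 [264. 123. 296. 160.] 664 med [ 0.354 -0.283  0.037] lo [ 0.319 -0.361  0.002] hi [ 0.385 -0.216  0.043]
scene scrub_brush 0.69 [258. 296. 306. 351.] 1355 med [0.716 0.283 0.019] lo [0.668 0.216 0.003] hi [0.759 0.341 0.036]
scene softener 0.57 [172.  98. 2
[... 2298 characters left out ...]
 tare_key 0.31 [205. 118. 234. 180.] 1403 med [0.435 0.409 0.133] lo [0.396 0.399 0.001] hi [0.475 0.552 0.199]
side pt jug 0.95 [316.4 301.7] [ 0.5323 -0.3523  0.    ]
side pt jug 0.78 [337.  277.4] [ 0.6207 -0.276   0.    ]
side pt jug 0.74 [392.6 291.7] [ 0.7343 -0.3742  0.    ]
side pt platform_mid 0.74 [297.3 215. ] [0.6064 0.018  0.036 ]
side pt platform_mid 0.49 [209.5 201.8] [0.353  0.1914 0.036 ]
side pt tare_key 0.63 [277.2 237. ] [ 0.5123 -0.0732  0.0265]
side pt unit_key 0.58 [253.4 219.8] [0.469  0.0467 0.0265]
side pt unit_key 0.49 [257.8 186.9] [0.5409 0.2703 0.0265]
side pt scale 0.57 [285.1 228.6] [0.5619 0.0065 0.    ]
side pt scale 0.29 [263.7 186.1] [0.5763 0.3223 0.    ]
```

View pics/crop1.png

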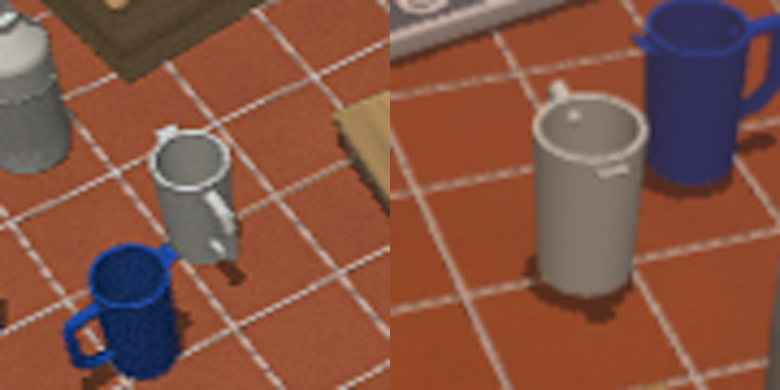

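```bash
cat > fit.py <<'E'
from h import *
from scipy.optimize import least_squares, minimize
Q={}
for n in ["scene","side"]:
    f=np.load(n+".npz");P=f["P"];Q[n]=P.reshape(-1,3)[f["d"].ravel()>0]
def fitc(n,c0,bl=.08):
    q=Q[n]; q=q[(np.linalg.norm(q[:,:2]-c0,axis=1)<.075)&(q[:,2]>.012)&(q[:,2]<.115)]
    def res(x):
        b=q[(q[:,2]<.09)]; r=.028+.004*b[:,2]/.1
        return np.linalg.norm(b[:,:2]-x,axis=1)-r
    s=least_squares(res,c0,loss="soft_l1",f_scale=.002); return s.x,q,res(s.x)
for n in Q:
    for nm,c0 in [("jug",(.526,-.345)),("blue",(.632,-.272)),("tumbler",(.55,.32))]:
        c,q,r=fitc(n,np.array(c0)); 
        v=q[:,:2]-c; rr=np.linalg.norm(v,axis=1); h=(rr>.038)&(rr<.07)
        a=np.arctan2(v[h,1],v[h,0])
        print(n,nm,c.round(4),"res",np.median(np.abs(r)).round(4),"ztop",q[:,2].max().round(3),"out n",h.sum())
        if nm!="tumbler":
            hist=np.histogram(a,bins=24,range=(-np.pi,np.pi))[0];print(hist)
            hh=h&(rr>.048); print(" dir far",np.degrees(np.arctan2(v[hh].mean(0)[1],v[hh].mean(0)[0])).round(1),hh.sum(), "max r",rr[h].max().round(3) if h.any() else 0)
# scale: housing+platform above 15mm
for n in Q:
    q=Q[n]; m=(q[:,2]>.016)&(q[:,2]<.05)&(q[:,0]>.40)&(q[:,0]<.75)&(q[:,1]>-.16)&(q[:,1]<.16)
    q=q[m]; pl=q[(q[:,2]>.033)]; 
    for k,s in [("housing",q),("plat",pl)]:
        r=cv2.minAreaRect((s[:,:2]*1000).astype(np.float32)); print(n,k,r,len(s))
E
python3 fit.py
```

```text
scene jug [ 0.5232 -0.3403] res 0.0026 ztop 0.104 out n 56
[ 0  0  0  0  0  3  4  0  0  0  0  0  0  0  0  0  0 42  7  0  0  0  0  0]
 dir far 86.0 39 max r 0.065
scene blue [ 0.6248 -0.2667] res 0.0025 ztop 0.106 out n 70
[ 5  3  0  0  0  0  0  0  0  0  0  0 58  2  0  0  0  0  0  0  0  0  0  2]
 dir far 10.1 39 max r 0.063
scene tumbler [0.5535 0.3266] res 0.001 ztop 0.106 out n 0
side jug [ 0.5232 -0.3463] res 0.0014 ztop 0.102 out n 27
[ 0  0  0  0  0  5  3  0  0  0  0  0  0  0  0  0  0  6 13  0  0  0  0  0]
 dir far 90.8 14 max r 0.06
side blue [ 0.6228 -0.2707] res 0.002 ztop 0.102 out n 118
[  5   4   0   0   0   0   0   0   0   0   0   4 105   0   0   0   0   0
   0   0   0   0   0   0]
 dir far 4.9 75 max r 0.062
side tumbler [0.5503 0.3214] res 0.0018 ztop 0.101 out n 5
scene housing ((565.5020751953125, 3.8526382446289062), (247.63394165039062, 193.1567840576172), 12.932451248168945) 3864
scene plat ((569.9912109375, 11.688514709472656), (221.04547119140625, 163.55337524414062), 12.526152610778809) 1611
side housing ((563.9346923828125, -2.3342514038085938), (246.03176879882812, 196.13185119628906), 13.25635814666748) 2566
side plat ((602.0493774414062, 7.928916931152344), (152.1104736328125, 152.2869110107422), 13.608345031738281) 931
```

```bash
cat > plan.py <<'E'
from h import *
def rel(target_tcp,jaw_deg,tool_down=True):
    """shift (tool mm), turn (tool deg rotvec), jaw axis z at jaw_deg in world, y down"""
    o=monitor.get_obs(); R0=R.from_rotvec(o["eef_rot"])
    y=np.array([0,0,-1.]);z=np.array([np.cos(np.radians(jaw_deg)),np.sin(np.radians(jaw_deg)),0]);x=np.cross(y,z)
    R1=R.from_matrix(np.stack([x,y,z],1))
    s=R0.inv().apply(np.array(target_tcp)-o["tcp_pos"])*1000
    t=(R0.inv()*R1).as_rotvec(degrees=True)
    return s.round(1),t.round(1)
E
python3 - <<'E'
from plan import *
o=monitor.get_obs(); print(o["time_s"],R.from_rotvec(o["eef_rot"]).as_matrix().round(3))
for j in (0,180,-2,178): print(j,rel([.523,-.343,.235],j))
print(imaging.get_calibration("wrist")["extrinsics"].round(3))
E
```

```text
1.5 [[ 0.954  0.     0.301]
 [-0.301 -0.     0.954]
 [ 0.    -1.    -0.   ]]
0 (array([ 602. ,   -3.7, -719.6]), array([ 0. , 72.5,  0. ]))
180 (array([ 602. ,   -3.7, -719.6]), array([   0. , -107.5,   -0. ]))
-2 (array([ 602. ,   -3.7, -719.6]), array([ 0. , 74.5,  0. ]))
178 (array([ 602. ,   -3.7, -719.6]), array([   0. , -105.5,   -0. ]))
[[ 0.3    0.954 -0.001 -0.55 ]
 [ 0.902 -0.283  0.327 -0.044]
 [ 0.312 -0.099 -0.945  0.381]
 [ 0.     0.     0.     1.   ]]
```

>>> {"fn": "jog_arm", "kwargs": {
  "motion": "85 602 0 -720 0 72.5 0;85 602 0 -720 0 72.5 0;85 602 0 -720 0 72.5 0;85 602 0 -720 0 72.5 0;85 602 0 -720 0 72.5 0;85 602 0 -720 0 72.5 0;85 602 0 -720 0 72.5 0;85 602 0 -720 0 72.5 0;85 602 0 -720 0 72.5 0;85 602 0 -720 0 72.5 0;85 602 0 -720 0 72.5 0;85 602 0 -720 0 72.5 0"
}}

```text
time_s: 2.7
tcp_pos: [0.3944, -0.0326, 0.2316]
eef_rot: [-1.208, 1.209, -1.21]
wrist_force: [1.4, 1.8, 0.0]
grip_width: 0.998
```

Run:
```python
from plan import *
o=monitor.get_obs(); print(o["time_s"],o["tcp_pos"],o["joints"].round(2)); print(rel([.523,-.343,.235],0))
c=imaging.get_calibration("wrist")["extrinsics"];print(-c[:3,:3].T@c[:3,3]-o["tcp_pos"], c[2,:3])
```

```text
2.7 [ 0.39441802 -0.03259646  0.23164137] [-0.2   0.06  2.02  0.    1.06 -0.2 ]
(array([310.3,  -3.2, 128.8]), array([-0.1, -0. ,  0. ]))
[0.00044785 0.08428402 0.14239694] [ 5.86517317e-04 -3.28415374e-01 -9.44533217e-01]
```

>>> {"fn": "jog_arm", "kwargs": {
  "motion": "85 310 -3 129 0 0 0;85 310 -3 129 0 0 0;85 310 -3 129 0 0 0;85 310 -3 129 0 0 0;85 310 -3 129 0 0 0;85 310 -3 129 0 0 0;85 310 -3 129 0 0 0;85 310 -3 129 0 0 0;85 310 -3 129 0 0 0"
}}

```text
time_s: 3.6
tcp_pos: [0.5229, -0.3428, 0.2341]
eef_rot: [-1.208, 1.211, -1.21]
wrist_force: [-0.2, 0.6, -0.1]
grip_width: 0.998
```

Run:
```python
from plan import *
o=monitor.get_obs(); print(o["time_s"],o["tcp_pos"],o["joints"].round(2),o["dq"].round(3))
p,d=imaging.grab_frame("wrist"); P=cloud("wrist",d); np.savez("wrist.npz",p=p,d=d,P=P)
cv2.imwrite("pics/w1.png",p[:,:,::-1])
q=P.reshape(-1,3)[d.ravel()>0]
c0=np.array([.523,-.343]); q=q[np.linalg.norm(q[:,:2]-c0,axis=1)<.08]
rim=q[(q[:,2]>.09)&(q[:,2]<.115)]; v=rim[:,:2]-c0; print(len(rim),rim.min(0),rim.max(0))
from scipy.optimize import least_squares
rr=np.linalg.norm(v,axis=1)
b=rim[(rr<.037)&(rim[:,2]>.096)]
s=least_squares(lambda x:np.linalg.norm(b[:,:2]-x,axis=1)-.030,c0,loss="soft_l1",f_scale=.002);c=s.x;print(c)
v=q[:,:2]-c; rr=np.linalg.norm(v,axis=1)
h=(q[:,2]>.07)&(rr>.04)&(rr<.07); print(h.sum(),np.degrees(np.arctan2(v[h,1].mean(),v[h,0].mean())), rr[h].max(), np.histogram(np.degrees(np.arctan2(v[h,1],v[h,0])),bins=12,range=(-180,180))[0])
hh=h&(v[:,1]>0);print(np.degrees(np.arctan2(v[hh,1].mean(),v[hh,0].mean())))
```

```text
3.6 [ 0.52286116 -0.34282431  0.23412117] [-0.66  0.49  1.44  0.    1.22 -0.65] [ 0.022 -0.029  0.032  0.001 -0.001  0.001]
1365 [ 0.49429374 -0.38507973  0.09000753] [ 0.55663457 -0.28418765  0.1022114 ]
[ 0.52520861 -0.34387476]
23990 84.75445298379745 0.06999782929779509 [2261    0   12   13    0 2322 9795    0  183  103    0 9301]
84.5522852783978
```

View pics/w1.png

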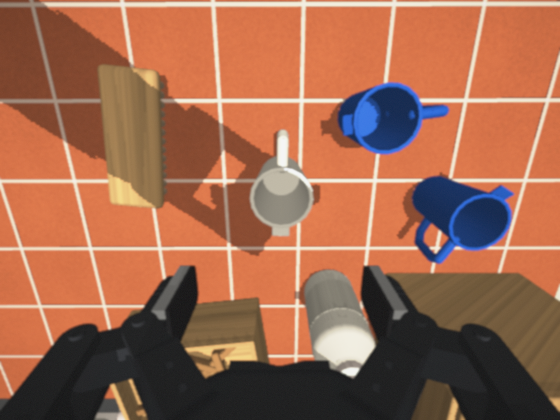

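White jug's rim is centred at (281,193) and its handle points up-image at (282,145), world +y. The blue mugs are at (385,118) and (465,215), clear of the fingers. Descending.

>>> {"fn": "jog_arm", "kwargs": {
  "motion": "85 1 50 2 0 0 0;85 1 100 2 0 0 0;85 1 140 2 0 0 0;85 1 170 2 0 0 0;85 1 195 2 0 0 0;85 1 195 2 0 0 0;85 1 195 2 0 0 0"
}}

```text
time_s: 4.35
tcp_pos: [0.5252, -0.3424, 0.0405]
eef_rot: [-1.208, 1.209, -1.209]
wrist_force: [1.0, -0.8, 0.6]
grip_width: 0.999
```

Run:
```python
from plan import *
o=monitor.get_obs(); print(o["time_s"],o["tcp_pos"],o["wrist_force"])
for n in ["side","wrist"]:
    p,d=imaging.grab_frame(n); 
    if n=="side": p=cv2.resize(p[180:340,220:440],None,fx=3,fy=3)
    cv2.imwrite(f"pics/{n}2.png",p[:,:,::-1])
```

```text
4.35 [ 0.52516254 -0.34237508  0.04049118] [ 0.98906872 -0.77405505  0.64542356]
```

View pics/side2.png

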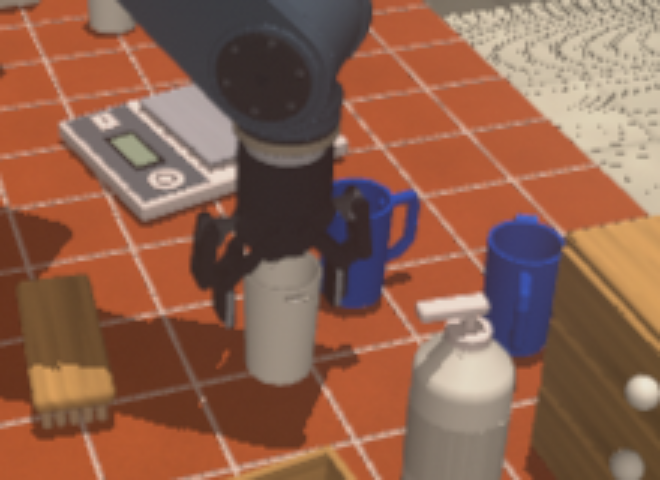

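View pics/wrist2.png

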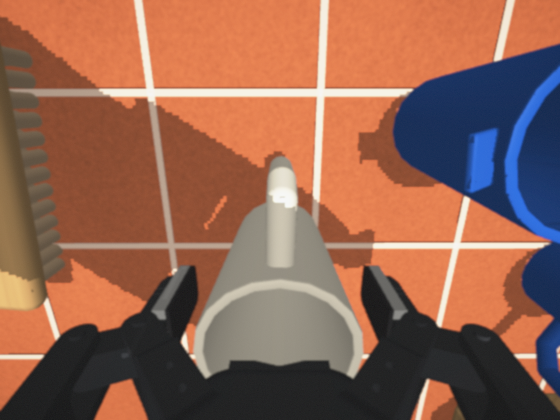

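Both fingers straddle the jug evenly: the body spans 197–362 between the fingers at 195 and 365, and the handle lies straight ahead at (282,210). Closing now.

>>> {"fn": "jog_arm", "kwargs": {
  "motion": "50 0 0 0 0 0 0;50 0 0 0 0 0 0;50 0 0 0 0 0 0;50 0 0 0 0 0 0;50 0 0 0 0 0 0;50 0 0 0 0 0 0",
  "grip_force": 40
}}

```text
time_s: 5.05
tcp_pos: [0.5264, -0.3439, 0.0437]
eef_rot: [-1.208, 1.205, -1.214]
wrist_force: [-4.5, 1.3, 12.2]
grip_width: 0.733
```

>>> {"fn": "jog_arm", "kwargs": {
  "motion": "50 0 -5 0 0 0 0;50 0 -15 0 0 0 0;50 0 -30 0 0 0 0;50 0 -30 0 0 0 0"
}}

```text
time_s: 5.45
tcp_pos: [0.5272, -0.3445, 0.0763]
eef_rot: [-1.207, 1.202, -1.217]
wrist_force: [0.2, -0.6, -3.2]
grip_width: 0.732
```

Run:
```python
from plan import *
o=monitor.get_obs(); print(o["time_s"],o["tcp_pos"],o["wrist_force"],o["ft_torque"],R.from_rotvec(o["eef_rot"]).as_matrix().round(3))
out=[]
for n in ["side","wrist"]:
    p,d=imaging.grab_frame(n); 
    p=cv2.resize(p[180:340,220:440],(400,300)) if n=="side" else cv2.resize(p,(400,300)); out.append(p)
cv2.imwrite(f"pics/lift3.png",np.hstack(out)[:,:,::-1])
```

```text
5.45 [ 0.52724685 -0.3445475   0.07633846] [ 0.15767817 -0.63277966 -3.15637818] [-0.00462758 -0.01058747 -0.01927561] [[-0.     0.007  1.   ]
 [-1.    -0.005 -0.   ]
 [ 0.005 -1.     0.007]]
```

View pics/lift3.png

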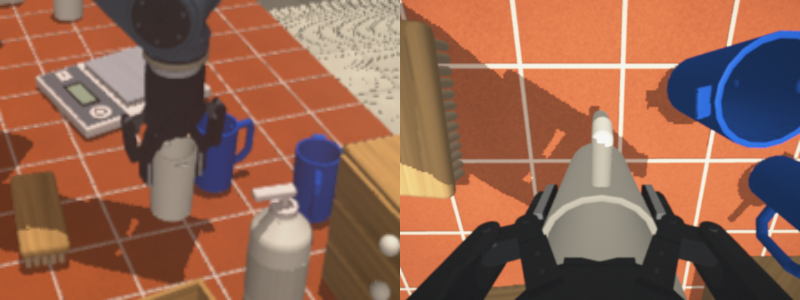

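>>> {"fn": "jog_arm", "kwargs": {
  "motion": "50 0 -40 0 0 0 0;50 0 -80 0 0 0 0;50 0 -105 0 0 0 0;50 -25 -110 6 0 0 0;50 -75 -110 17 0 0 0;50 -120 -110 27 0 0 0;50 -160 -110 36 0 0 0;50 -190 -110 43 0 0 0;50 -200 -110 45 0 0 0;50 -200 -110 45 0 0 0;50 -200 -110 45 0 0 0"
}}

```text
time_s: 6.65
tcp_pos: [0.5706, -0.1444, 0.1835]
eef_rot: [-1.208, 1.204, -1.214]
wrist_force: [0.1, 0.1, -3.0]
grip_width: 0.73
```

Run:
```python
from plan import *
o=monitor.get_obs(); print(o["time_s"],o["tcp_pos"],o["wrist_force"],o["grip_width"],o["dq"].round(3))
n="wrist"
p,d=imaging.grab_frame(n); P=cloud(n,d); cv2.imwrite("pics/w4.png",p[:,:,::-1])
np.savez("w4.npz",p=p,d=d,P=P)
for t in ["platform_mid","tare_key","unit_key"]:
    for r in imaging.pinpoint(n,t)[:2]:
        uv=np.array(r["point"])*[560,420]; z={"platform_mid":.036}.get(t,.0265)
        print(t,round(r["score"],2),uv.round(1),onplane(n,uv,z).round(4))
q=P.reshape(-1,3)[d.ravel()>0]
m=(q[:,2]>.012)&(q[:,2]<.045)&(q[:,0]>.40)&(q[:,0]<.75)&(q[:,1]>-.16)&(q[:,1]<.2); q=q[m]
for k,s in [("h",q),("p",q[q[:,2]>.032])]: print(k,cv2.minAreaRect((s[:,:2]*1000).astype(np.float32)),len(s))
```

```text
6.65 [ 0.57063116 -0.14438049  0.18352103] [ 0.08423014  0.10413471 -3.03489206] 0.7300814178898835 [-0.016  0.002 -0.002 -0.001 -0.001  0.001]
platform_mid 0.66 [318.3  22.1] [0.6059 0.0083 0.036 ]
tare_key 0.67 [273.  40.] [ 0.5665 -0.0035  0.0265]
tare_key 0.65 [211.5 128.2] [ 0.5046 -0.081   0.0265]
h ((570.5039672851562, -17.858009338378906), (244.60867309570312, 151.28939819335938), 13.223194122314453) 36162
p ((609.957763671875, -10.297782897949219), (149.98672485351562, 107.79379272460938), 13.230218887329102) 18600
```

View pics/w4.png

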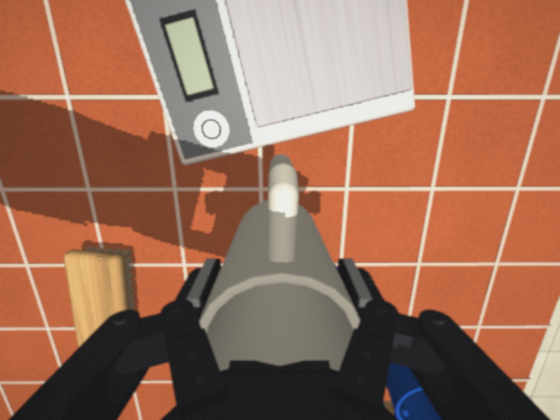

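>>> {"fn": "jog_arm", "kwargs": {
  "motion": "50 -40 0 9 0 0 0;50 -90 0 20 0 0 0;50 -130 0 29 0 0 0;50 -150 20 33 0 0 0;50 -154 45 34 0 0 0;50 -154 70 34 0 0 0;50 -154 85 34 0 0 0;50 -154 92 34 0 0 0;50 -154 92 34 0 0 0;50 -154 92 34 0 0 0"
}}

```text
time_s: 7.85
tcp_pos: [0.606, 0.0086, 0.0923]
eef_rot: [-1.206, 1.204, -1.217]
wrist_force: [0.0, 0.1, -3.8]
grip_width: 0.733
```

Run:
```python
from plan import *
o=monitor.get_obs(); print(o["time_s"],o["tcp_pos"],o["wrist_force"],R.from_rotvec(o["eef_rot"]).as_matrix()[:,1].round(4))
out=[]
for n in ["side","scene"]:
    p,d=imaging.grab_frame(n); P=cloud(n,d); np.savez(f"{n}5.npz",p=p,P=P,d=d)
    out.append(cv2.resize(p[140:260,210:370],(400,300)) if n=="side" else cv2.resize(p[160:280,200:360],(400,300)))
cv2.imwrite("pics/pre5.png",np.hstack(out)[:,:,::-1])
from scipy.optimize import least_squares
for n in ["side","scene"]:
    f=np.load(n+"5.npz"); q=f["P"].reshape(-1,3)[f["d"].ravel()>0]; c0=o["tcp_pos"][:2]
    q=q[(np.linalg.norm(q[:,:2]-c0,axis=1)<.045)&(q[:,2]>.05)&(q[:,2]<.085)]
    s=least_squares(lambda x:np.linalg.norm(q[:,:2]-x,axis=1)-.029,c0,loss="soft_l1",f_scale=.002);print(n,s.x,len(q),q[:,2].min())
```

```text
7.85 [0.60595699 0.00861388 0.09228645] [ 0.04944404  0.07026464 -3.81510957] [ 0.0065 -0.0036 -1.    ]
side [0.60373762 0.00714759] 183 0.05005429088153232
scene [0.60309497 0.01121347] 106 0.052396227506229937
```

View pics/pre5.png

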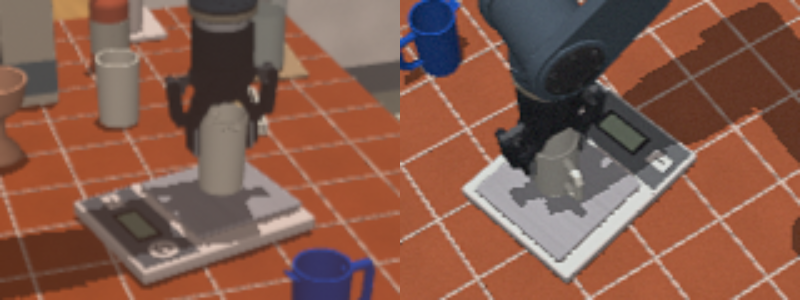

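>>> {"fn": "jog_arm", "kwargs": {
  "motion": "50 -1 2 0 0 0 0;50 -1 4 0 0 0 0;50 -1 6 0 0 0 0;50 -1 8 0 0 0 0;50 -1 9 0 0 0 0;50 -1 10 0 0 0 0;50 -1 10 0 0 0 0"
}}

```text
time_s: 8.65
tcp_pos: [0.606, 0.0097, 0.0823]
eef_rot: [-1.206, 1.204, -1.216]
wrist_force: [0.1, -0.9, -3.3]
grip_width: 0.735
```

>>> {"fn": "jog_arm", "kwargs": {
  "motion": "50 0 0.5 0 0 0 0;50 0 1 0 0 0 0;50 0 1.5 0 0 0 0;50 0 2 0 0 0 0;50 0 2 0 0 0 0"
}}

```text
time_s: 9.15
tcp_pos: [0.606, 0.0097, 0.0802]
eef_rot: [-1.206, 1.204, -1.216]
wrist_force: [-0.0, -0.3, -3.3]
grip_width: 0.73
```

>>> {"fn": "jog_arm", "kwargs": {
  "motion": "50 0 0.5 0 0 0 0;50 0 1 0 0 0 0;50 0 1.5 0 0 0 0;50 0 1.5 0 0 0 0"
}}

```text
time_s: 9.55
tcp_pos: [0.606, 0.0097, 0.0789]
eef_rot: [-1.206, 1.204, -1.216]
wrist_force: [-0.5, -0.3, 0.4]
grip_width: 0.732
```

>>> {"fn": "jog_arm", "kwargs": {
  "motion": "63 0 0 0 0 0 0;64 0 0 0 0 0 0;65 0 0 0 0 0 0;67 0 0 0 0 0 0;70 0 0 0 0 0 0;74 0 0 0 0 0 0;79 0 0 0 0 0 0;85 0 0 0 0 0 0;85 0 0 0 0 0 0;85 0 0 0 0 0 0"
}}

```text
time_s: 10.55
tcp_pos: [0.6061, 0.0097, 0.0789]
eef_rot: [-1.206, 1.204, -1.216]
wrist_force: [0.6, 0.8, -0.6]
grip_width: 0.993
```

Run:
```python
from plan import *
o=monitor.get_obs(); print(o["time_s"],o["tcp_pos"],o["wrist_force"],o["grip_width"])
out=[]
for n in ["side","wrist"]:
    p,d=imaging.grab_frame(n)
    out.append(cv2.resize(p[140:260,210:370],(400,300)) if n=="side" else cv2.resize(p,(400,300)))
cv2.imwrite("pics/rel6.png",np.hstack(out)[:,:,::-1])
```

```text
10.55 [0.60606268 0.00970467 0.07891191] [ 0.57097738  0.82228873 -0.610438  ] 0.9927197071360637
```

View pics/rel6.png

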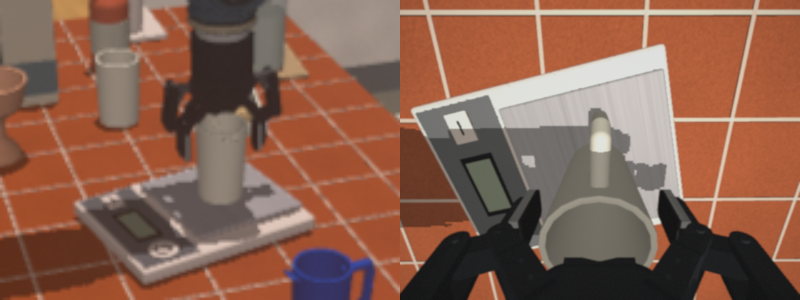

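>>> {"fn": "jog_arm", "kwargs": {
  "motion": "85 0 -5 0 0 0 0;85 0 -20 0 0 0 0;85 0 -50 0 0 0 0;85 0 -90 0 0 0 0;85 0 -125 0 0 0 0;85 0 -140 0 0 0 0;85 30 -140 -35 0 0 0;0 60 -140 -70 0 0 0;0 85 -140 -97 0 0 0;0 91 -140 -103 0 0 0;0 91 -140 -103 0 0 0;0 91 -140 -103 0 0 0",
  "grip_force": 40
}}

```text
time_s: 11.85
tcp_pos: [0.5028, -0.0803, 0.2193]
eef_rot: [-1.205, 1.203, -1.217]
wrist_force: [0.3, 0.9, -0.3]
grip_width: 0.141
```

Run:
```python
from plan import *
from scipy.optimize import least_squares
o=monitor.get_obs(); print(o["time_s"],o["tcp_pos"],o["wrist_force"],o["grip_width"])
out=[]
for n in ["side","scene","wrist"]:
    p,d=imaging.grab_frame(n);P=cloud(n,d)
    out.append(cv2.resize(p[140:260,210:370],(400,300)) if n=="side" else cv2.resize(p[160:280,200:360],(400,300)) if n=="scene" else p)
    q=P.reshape(-1,3)[d.ravel()>0]
    b=q[(np.linalg.norm(q[:,:2]-[.604,.010],axis=1)<.05)&(q[:,2]>.05)&(q[:,2]<.12)]
    if len(b)>30:
        s=least_squares(lambda x:np.linalg.norm(b[:,:2]-x,axis=1)-(.028+.04*(b[:,2]-.036)),[.604,.01],loss="soft_l1",f_scale=.002);print(n,"jug",s.x.round(4),len(b))
    m=(q[:,2]>.012)&(q[:,2]<.045)&(q[:,0]>.40)&(q[:,0]<.75)&(q[:,1]>-.16)&(q[:,1]<.16)
    print(cv2.minAreaRect((q[m][:,:2]*1000).astype(np.float32)))
    for t in ["tare_key"]:
        for r in imaging.pinpoint(n,t)[:2]:
            uv=np.array(r["point"])*[560,420]; print(t,round(r["score"],2),uv.round(1),onplane(n,uv,.0265).round(4))
cv2.imwrite("pics/rel7.png",np.hstack(out[:2])[:,:,::-1]);cv2.imwrite("pics/w7.png",out[2][:,:,::-1])
c=np.array([.5033,-.0815,.0265]); print(proj("wrist",c))
print(rel([.5033,-.0815,.040],0))
```

```text
11.85 [ 0.5027619  -0.08029588  0.21929168] [ 0.27956433  0.93180904 -0.30058833] 0.1407649241875987
side jug [0.6029 0.0072] 417
((563.3621826171875, -2.136138916015625), (245.51840209960938, 198.6105499267578), 13.504633903503418)
tare_key 0.65 [276.5 240.3] [ 0.5054 -0.0898  0.0265]
tare_key 0.5 [220.  175.8] [0.4272 0.406  0.0265]
scene jug [0.6043 0.0125] 354
((565.6721801757812, 4.160713195800781), (248.76695251464844, 194.93740844726562), 13.002558708190918)
tare_key 0.5 [274.9 199.3] [ 0.4969 -0.0834  0.0265]
wrist jug [0.6009 0.0096] 4183
((565.6116943359375, 1.43389892578125), (244.49000549316406, 190.66233825683594), 13.381855010986328)
tare_key 0.61 [280.4 185.6] [ 0.5057 -0.085   0.0265]
[[278.40982155 182.77726405]]
(array([ 7.000e-01,  1.784e+02, -1.000e-01]), array([-0.4, -0.1,  0.2]))
```

View pics/rel7.png

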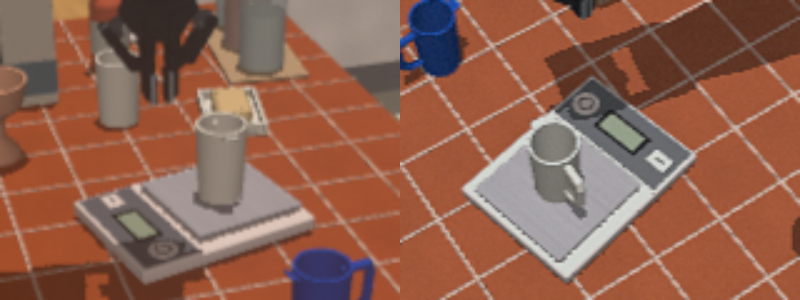

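View pics/w7.png

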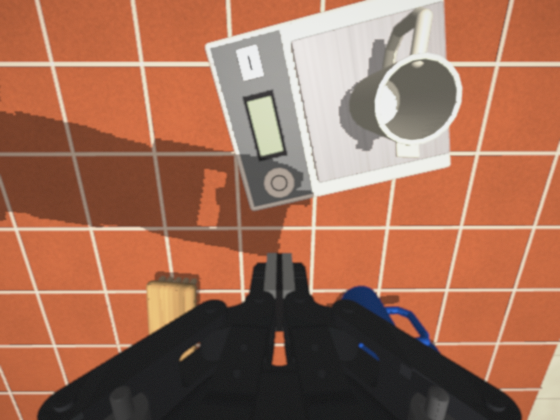

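Jug stands upright on the platform, free of the gripper. The tare ring is at (279,182) in the wrist view and my estimate projects to (278,183), so they agree. Going down over the key.

>>> {"fn": "jog_arm", "kwargs": {
  "motion": "0 1 45 0 -0.4 0 0.2;0 1 90 0 -0.4 0 0.2;0 1 130 0 -0.4 0 0.2;0 1 155 0 -0.4 0 0.2;0 1 172 0 -0.4 0 0.2;0 1 179 0 -0.4 0 0.2;0 1 181 0 -0.4 0 0.2;0 1 181 0 -0.4 0 0.2;0 1 181 0 -0.4 0 0.2"
}}

```text
time_s: 13.05
tcp_pos: [0.504, -0.0819, 0.0383]
eef_rot: [-1.208, 1.209, -1.211]
wrist_force: [-0.3, -0.1, -0.2]
grip_width: 0.001
```

Run:
```python
from plan import *
o=monitor.get_obs(); print(o["time_s"],o["tcp_pos"],o["wrist_force"],o["grip_width"])
print(rel([.5035,-.0815,.030],0))
out=[]
for n in ["side","wrist"]:
    p,d=imaging.grab_frame(n)
    out.append(cv2.resize(p[180:270,220:340],(400,300)) if n=="side" else cv2.resize(p,(400,300)))
cv2.imwrite("pics/t8.png",np.hstack(out)[:,:,::-1])
```

```text
13.05 [ 0.5039894  -0.08186779  0.03828907] [-0.27236685 -0.10100913 -0.20676473] 0.0009940828177293756
(array([-0.4,  8.3, -0.5]), array([-0.1, -0.1,  0. ]))
```

View pics/t8.png

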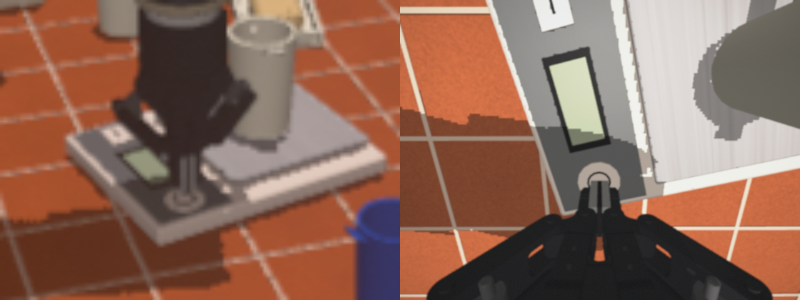

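>>> {"fn": "jog_arm", "kwargs": {
  "motion": "0 0 1.5 0 0 0 0;0 0 3 0 0 0 0;0 0 4.5 0 0 0 0;0 0 6 0 0 0 0;0 0 7 0 0 0 0;0 0 8 0 0 0 0;0 0 9 0 0 0 0;0 0 9 0 0 0 0"
}}

```text
time_s: 13.95
tcp_pos: [0.5038, -0.0818, 0.029]
eef_rot: [-1.208, 1.209, -1.211]
wrist_force: [-0.6, -0.7, -0.3]
grip_width: 0.003
```

>>> {"fn": "jog_arm", "kwargs": {
  "motion": "0 0 0.7 0 0 0 0;0 0 1.4 0 0 0 0;0 0 2.1 0 0 0 0;0 0 2.1 0 0 0 0"
}}

```text
time_s: 14.35
tcp_pos: [0.5038, -0.0818, 0.0269]
eef_rot: [-1.209, 1.21, -1.21]
wrist_force: [0.3, 0.3, 0.7]
grip_width: 0.0
```

>>> {"fn": "jog_arm", "kwargs": {
  "motion": "0 0 0.7 0 0 0 0;0 0 1.4 0 0 0 0;0 0 2 0 0 0 0"
}}

```text
time_s: 14.65
tcp_pos: [0.5039, -0.0819, 0.0251]
eef_rot: [-1.208, 1.209, -1.211]
wrist_force: [-1.9, 1.1, 7.7]
grip_width: 0.004
```

>>> {"fn": "jog_arm", "kwargs": {
  "motion": "0 0 0.2 0 0 0 0;0 0 0.2 0 0 0 0;0 0 0.2 0 0 0 0;0 0 0.2 0 0 0 0;0 0 0.2 0 0 0 0;0 0 0.2 0 0 0 0;0 0 0.2 0 0 0 0;0 0 0.2 0 0 0 0"
}}

```text
time_s: 15.45
tcp_pos: [0.5039, -0.0819, 0.0252]
eef_rot: [-1.208, 1.209, -1.211]
wrist_force: [-1.7, 1.1, 6.3]
grip_width: -0.001
```

>>> {"fn": "jog_arm", "kwargs": {
  "motion": "0 0 -2 0 0 0 0;0 0 -5 0 0 0 0;0 0 -15 0 0 0 0;0 0 -40 0 0 0 0;0 0 -80 0 0 0 0;0 0 -120 0 0 0 0;0 0 -155 0 0 0 0;0 0 -180 0 0 0 0;0 0 -190 0 0 0 0;0 0 -190 0 0 0 0;0 0 -190 0 0 0 0"
}}

```text
time_s: 16.55
tcp_pos: [0.5032, -0.0817, 0.2141]
eef_rot: [-1.209, 1.211, -1.21]
wrist_force: [-0.8, 0.4, -1.3]
grip_width: 0.0
```

Run:
```python
from plan import *
o=monitor.get_obs(); print(o["time_s"],o["tcp_pos"],o["wrist_force"],o["dq"].round(3))
out=[]
for n in ["side","wrist"]:
    p,d=imaging.grab_frame(n)
    out.append(cv2.resize(p[140:260,210:370],(400,300)) if n=="side" else cv2.resize(p,(400,300)))
    if n=="wrist":
        cv2.imwrite("pics/disp9.png",cv2.resize(p[60:210,190:470],(784,420),interpolation=cv2.INTER_CUBIC)[:,:,::-1])
cv2.imwrite("pics/fin9.png",np.hstack(out)[:,:,::-1])
```

```text
16.55 [ 0.50319482 -0.08166233  0.21409385] [-0.83392176  0.35522889 -1.26441085] [ 0.     0.015  0.008 -0.001  0.     0.   ]
```

View pics/fin9.png

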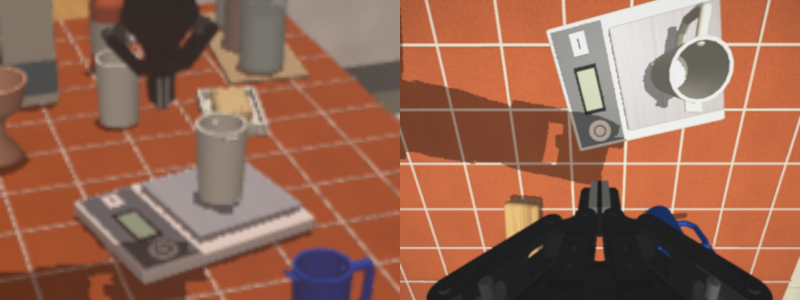

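View pics/disp9.png

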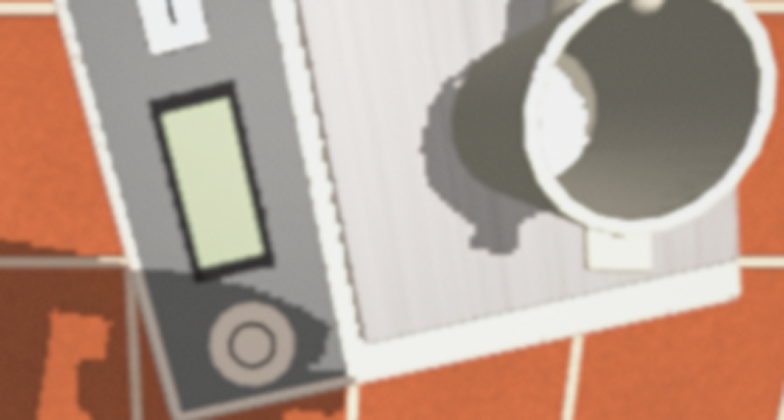

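Jug still stands mid-platform, the key is released and the arm is clear. Handing in.

```bash
python3 -c "
from plant import manip
print(manip.job_done())"
```

```text
the job is handed in; nothing more can be done
None
```

The white jug is standing upright in the middle of the scale's platform, and I pressed the round tare key afterwards. The whole job took about 17 s of the 58 s.

- **Jug:** I set it down at about 5 mm/s and let go slowly. The cameras put its centre at about (0.603, 0.010), against my estimate of the platform centre at (0.605, 0.010). Individual views differed by up to about 5 mm.
- **Tare key:** I pushed it straight down with the closed fingertips. The wrist force read 6.3 to 7.7 N, the key was held down for about 1 s, and then released.
- **Last check:** The jug stood upright, the arm was about 19 cm above the key and touching nothing, and the rectangular key and the blue mugs were left alone.
- **Not confirmed:** The scale's display looks blank in the pictures, so the zeroing rests on the measured force and hold time. The tare-key network gave one wrong position in the side view and one in the wrist view. I ignored those and aimed by the fitted scale outline, which matched the ring seen in the wrist camera.

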